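Set and lock the length stop

ROBOT

A 6-joint arm with a two-finger parallel gripper is mounted at the origin on the work surface; the furniture and walls round the work are solid. World frame = base frame: x ahead of the robot, y to its left, z up, the work surface at z = 0. Lengths are in m, angles in degrees, forces in N, time in s.
With the tool pointing down it reaches from about 0.4 to 0.825 m from the base axis. Payload 7 kg.
Tool frame: the origin (TCP) lies at the very end of the fingers, on their centre line; the grasp point (between the pads) lies 19 mm behind it; z points along the fingers, y is the line along which they close (so a half turn about z gives the same grasp; the last joint's range is limited). The gripper opens to 88 mm and grips with 3 to 60 N. Pads are 19 mm wide; open, the fingers measure 130 mm over their backs; the gripper's body (78 mm by 193 mm) begins 47 mm behind the grasp point.
Start: joints at [-49.269, 20.546, 0.682, 0, -70.136, -16.507], TCP at [0.277, -0.616, 0.227] pointing down, gripper open.
Joint ranges: [-176.03, 176.03], [-82.01, 121.73], [-58.28, 71.71], [-173.87, 95.51], [-174.79, -0.11], [-173.66, 173.66]. Speed limits (degrees/s): [136.94, 136.94, 172.46, 180, 180, 180].

INTERFACE

Orientations are given as [roll, pitch, yaw] about the fixed x, y, z axes, in that order (R = Rz(yaw) Ry(pitch) Rx(roll)).
In Python, from plant import get_state, capture, close_job, regions_of gives the robot as it stands.
- The arm moves only by the tool jog_arm, never from a script. Its argument "moves" is a list of rows, each a list of 3 entries, a list of its own where there are three numbers: the shift along the tool's x, y, z in cm, then the turn about the tool's z in degrees, then the finger opening in cm, from 0 to 8.76. A call has 1 to 12 rows; each row shifts and turns the commanded pose from where the row before left it, along the tool's axes as they then stand; what a row does not reach is not made up. A row lasts 1/8 s, in which the tool goes at most 62.5 mm and 10.7 degrees, less where a joint would pass 70% of its speed; a pose out of reach is approached as far as the arm can. A call is refused whole if a number of a shift passes 6.25 or a number of a turn 10.7, either way. A call with a gripper value outside its range is refused whole. The fingers move at their own pace and stop on an object; "newtons" is the grip in N (left out, the last holds). Time passes only in rows, so rows that do not move let the fingers close. It gives the time, the measured TCP pose, the force, the opening and the grip force at its end, in the units of the state.
- get_state(): the state, without advancing time (a new reading comes with each control period).
- capture(name): name is "scene" or "top"; returns a dict with "pixels" (400x640x3 uint8, blue, green, red), "mtx" (3x3 intrinsics, pixels), "k1" (the pictures are not rectified: a ray, as slopes to the right and down, at radius r is drawn at 1 + k1 r^2 times it, then the intrinsics apply), "world_from_camera" (4x4, takes a point from camera to world coordinates). Camera axes: x right, y down, z forward; pixel columns grow to the right and rows downward; lengths in m; the calibration is good to about 2 mm. A picture is of the moment at which its call begins. There is no depth.
- close_job(): hands the job in; it is judged then, once.
Trained networks look in a picture, given as the dict that the camera call returned (one of the last four; its "shot" number tells which), for a name from the list of things; names that differ only in an ending like _2 or _b are one class to them, and where a whole thing is asked for, a point or a joint stands for the part that bears it (a point fixed in the world has none). Each returns a list of dicts, best first, with "confidence" (0 to 1); they miss things now and then, are a little off and sometimes report something else, mostly with a low value. They report only what shows in the picture. A call takes as long as a camera call. They do not tell look-alikes from the thing itself.
- regions_of(picture, thing): "pixels" (400x640 bool, what is visible of it) and "pixel" ([column, row] in pixels, amid what is visible of it).
The state is a dict: "time_s": time; "joints": joint angles; "qd": joint speeds; "joint_torque": joint torques, N m; "tcp_pos": TCP position; "eef_rot": TCP orientation; "contact_force": force on the tool from outside, world axes, zero at the start; "moment": the same for the moment, N m; "gripper_width": finger opening in m; "gripper_force": force on a finger pad.
Only numpy, scipy, OpenCV 4.12 (cv2) and the standard library are available. Lean on these libraries where they do the work, as an engineer would, in place of code of your own. Each camera call takes 0.05 s, during which the arm holds its last target. There are 200 camera calls.

TASK

Set the little strip jig's length stop to the timber block lying in it: loosen the lock ring by its handle (counterclockwise from above) until the knob is free, then turn the knob above it clockwise until the stop has pushed the block home against the fence and nips it gently, with about 10 N and in no case over 25 N. Then retighten the lock ring clockwise to about 0.4 N m (8 N at the middle of its handle), firm but not forced, so that the stop stays locked on the block; let go, and leave everything else on the desk as it is.

Things in the scene. Friction and masses are not known exactly. Their poses are not given: they have to be found in the camera images.
- jig: the strip jig, fixed to the desk: plywood board 130 x 265 x 12 mm, square aluminium housing 76 x 76 mm (top 42 mm above the desk), wooden fence 90 mm wide, 14 mm thick (top 38 mm above the desk) across the board's end. Origin on the desk under the housing, on the vertical axis of ring and knob; y points from housing to fence. Board: y -110 to +155, x -65 to +65 mm
- handle_end (a point): centre of the black ball (15 mm) at the end of the lock ring's handle, 82 mm from the jig's axis, 61 mm above the desk. The round knurled dark steel ring (60 mm diameter, 50 to 72 mm above the desk) sits on the housing; its handle is a level round steel bar, 8 mm thick, sticking out radially, free from 30 to 75 mm from the axis; it turns with the ring and can be pushed
- ring (a joint): turn of the lock ring, rad, growing clockwise from above (tightening). Starts tight between 0 and 0.4; free after 0.5 rad of loosening. Turns with 0.2 N m of friction (4 N pushing at 50 mm); once it bites, torque rises about 0.65 N m per rad; firm at about 0.4 N m (8 N at 50 mm). Where it bites differs from jig to jig and, the bar being tapered, shifts as the knob is turned: only force tells
- knob_grip (a point): centre of the adjuster knob, on the axis above the ring, 86 mm above the desk. The knob is round, knurled, bright steel, 40 mm in diameter, 21 mm high (76 to 97 mm above the desk)
- knob (a joint): turn of the adjuster knob, rad, growing clockwise from above. 1 rad moves the rack 15 mm towards the fence; friction 0.1 N m when the ring is loose (it stays where it is left), each 0.15 N m beyond that is 10 N at the stop; held by the tight ring. Starts between -0.3 and 0.3; needs 0.8 to 1.4 rad to touch, then about 0.2 rad (0.7 N m per rad) to nip with 10 N
- stop: the sliding steel stop plate (50 mm wide, 24 mm high, 10 mm thick) on a rack bar that comes out of the housing towards the fence; moved only by the knob; the plate is sprung on the bar (3 N per mm). Origin at the lower middle of its face that looks at the fence
- stop_face (a point): centre of the stop's face that looks at the fence, 23 mm above the desk
- fence_face (a point): centre of the fence's face that looks at the stop, 126 mm from the jig's axis, 23 mm above the desk
- sample: the loose timber block, 30 x 50 x 22 mm, lying on the board between stop and fence with its 50 mm length (its y axis) along the jig, not quite touching the fence and a few mm from the stop; origin at the centre of its underside
- shoe: the spring clamp shoe hidden inside the housing, which the ring presses down on the stop's rack bar: about 40 N when the ring is tightened to 0.4 N m, 0 N while loose (each 0.1 N m above the ring's friction of 0.2 N m gives 20 N). Not visible and not to be touched
- sharpener2: bystander: small brass sharpener, 15 x 24 x 13 mm, on the board
- ochre: bystander: pencil 142 mm long lying on the board beside the housing
- foam: bystander: foam block 44 x 44 x 58 mm on the desk beside the jig, on its +x side
- cube: bystander: timber cube of 34 mm on the desk beside the jig, on its -x side
- glue: bystander: glue bottle 134 mm high
- brush: bystander: drafting brush 160 mm long
- tape: bystander: roll of masking tape, 100 mm across
Things that resemble listed ones, but are neither listed nor needed, are in the scene too. Leave any orange or purple look-alike of the sample alone.

How it is judged (in metres and radians):
On the way, in this order (a step that is already met when the one before it is completed fails the run):
1. the lock ring is loosened: its clamp force is gone (contact force between shoe and anything else below 1 N), for 0.2 s.
2. with the ring still loose, the stop has pushed the block home against the fence and nips it (y of stop_face in the frame of fence_face above -0.0515 m and y of sample in the frame of fence_face above -0.0265 m and contact force between stop and sample above 0.5 N and contact force between shoe and anything else below 10 N), for 0.2 s.
3. the lock ring is tight again: the shoe clamps with more than 15 N (contact force between shoe and anything else above 15 N), for 0.2 s.
At the end, for the whole second after the job is handed in: The lock ring is tight (clamp force at the shoe over 15 N, that is about 0.3 N m), the block is home against the fence (within 1.5 mm) with the stop against it (faces 51.5 mm apart at most, stop pressing with more than 0.5 N), and the block is at rest (contact force between shoe and anything else above 15 N and y of stop_face in the frame of fence_face above -0.0515 m and y of sample in the frame of fence_face above -0.0265 m and contact force between stop and sample above 0.5 N and linear speed of sample below 0.01 m/s); the robot touches nothing.
It fails at once if the block is nipped with more than 25 N (contact force between stop and sample above 25 N).
It fails at once if the lock ring is forced: clamp force over 70 N, about 0.55 N m (contact force between shoe and anything else above 70 N).
It fails at once if a bystander is moved by more than 15 mm (distance of any of sharpener2, ochre, foam, cube, glue, brush, tape from where it was at the start of the episode above 0.015 m).
It also fails if it takes over 61 s, if anything falls off the work surface, if the arm or the gripper's body presses on something with over 40 N, if the wrist force passes 120 N, or if a joint passes its speed limit or range.

## Working session

There is one attempt and no reset: what is moved stays moved. The work goes in short steps, Python scripts to look and compute and a tool call to move; the robot and the scene stay as the last step left them, time stands still between calls to the robot, and variables do not carry over. Pictures are saved under pics/ and viewed, at most 10 in all, crops included, and the job is handed in when it is done.

Besides the shell and the picture viewer there is one more tool, called after ">>>" as a command line: name --argument value ..., lists and objects as JSON in quotes. jog_arm: Moves the arm, as the interface text tells. Its arguments: {"type":"object","properties":{"moves":{"type":"array"},"newtons":{"type":"number"}},"required":["moves"]}

```bash
mkdir -p pics; ls; cat > h.py <<'E'
import numpy as np, cv2
from plant import get_state, capture, close_job, regions_of
def ray(p,uv):
    K=np.array(p["mtx"]);T=np.array(p["world_from_camera"])
    d=np.array([(uv[0]-K[0,2])/K[0,0],(uv[1]-K[1,2])/K[1,1]])
    s=d.copy()
    for _ in range(20): s=d/(1+p["k1"]*(s@s))
    return T[:3,3],T[:3,:3]@np.r_[s,1]
def at(p,uv,z):
    o,d=ray(p,uv);return o+d*(z-o[2])/d[2]
def proj(p,X):
    K=np.array(p["mtx"]);T=np.array(p["world_from_camera"])
    c=T[:3,:3].T@(np.array(X)-T[:3,3]);s=c[:2]/c[2];s=s*(1+p["k1"]*(s@s))
    return np.array([K[0,0]*s[0]+K[0,2],K[1,1]*s[1]+K[1,2]])
def tri(p,a,q,b):
    o1,d1=ray(p,a);o2,d2=ray(q,b)
    A=np.c_[d1,-d2];t=np.linalg.lstsq(A,o2-o1,rcond=None)[0]
    x,y=o1+d1*t[0],o2+d2*t[1];return (x+y)/2,np.linalg.norm(x-y)
E
python3 - <<'E'
from h import *
ps={}
for n in("scene","top"):
    p=capture(n);ps[n]=p;cv2.imwrite(f"pics/{n}0.png",p["pixels"])
    print(n,np.array(p["world_from_camera"])[:3,3].round(3),np.array(p["mtx"])[0,0])
    for t in("handle_end","knob_grip","jig","ring","sample","stop","fence_face"):
        try:
            for r in regions_of(p,t)[:3]: print(t,r["confidence"],r["pixel"],r["pixels"].sum())
        except Exception as e: print(t,e)
print(get_state())
E
```

```text
pics
scene [-0.197  0.53   0.948] 454.2657481994626
handle_end 0.81 [298.0, 238.3] 264
jig 0.98 [293.6, 249.6] 3364
ring 0.62 [303.0, 234.2] 303
ring 0.55 [294.9, 249.7] 3265
sample 0.78 [273.7, 320.3] 319
sample 0.76 [235.7, 300.5] 317
sample 0.68 [270.7, 262.4] 295
stop 0.59 [282.5, 252.4] 98
fence_face 0.79 [293.4, 249.1] 3553
fence_face 0.21 [295.7, 224.1] 220
top [0.044 0.019 1.244] 422.4944566696508
handle_end 0.63 [270.8, 228.2] 267
knob_grip 0.7 [273.0, 222.5] 163
jig 0.71 [269.3, 235.5] 3098
sample 0.6 [213.8, 289.1] 172
sample 0.58 [200.0, 261.3] 201
sample 0.54 [204.6, 220.5] 167
fence_face 0.62 [266.6, 233.3] 3110
fence_face 0.57 [277.0, 223.8] 168
fence_face 0.32 [244.8, 273.1] 175
{'time_s': 0.8, 'joints': array([-4.92701884e+01,  2.05416334e+01,  6.80110345e-01, -6.76002243e-04,
       -7.01360855e+01, -1.65085402e+01]), 'qd': array([-0.06076059, -0.052253  , -0.05222834,  0.08477485, -0.10142559,
        0.05460512]), 'joint_torque': array([ 8.63612695e-04, -5.82281005e+01,  2.93287843e+01,  7.00217173e+00,
        1.26879156e-02, -1.87207570e-05]), 'tcp_pos': array([ 0.27690748, -0.61553921,  0.22659844]), 'eef_rot': array([-1.79997888e+02,  1.28912550e-03, -1.55778958e+02]), 'contact_force': array([-1.62820876, -1.02736845,  0.39110581]), 'moment': array([ 0.0206241 , -0.0219593 , -0.00226089]), 'gripper_force': 0.0, 'gripper_width': 0.08704675732661894}
```

```bash
python3 - <<'E'
import cv2
a=cv2.imread("pics/scene0.png")[170:350,180:420];b=cv2.imread("pics/top0.png")[160:310,170:370]
cv2.imwrite("pics/c1.png",cv2.resize(a,(800,600),interpolation=cv2.INTER_CUBIC))
cv2.imwrite("pics/c2.png",cv2.resize(b,(800,600),interpolation=cv2.INTER_CUBIC))
E
```

```text
(no output)
```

View pics/c1.png

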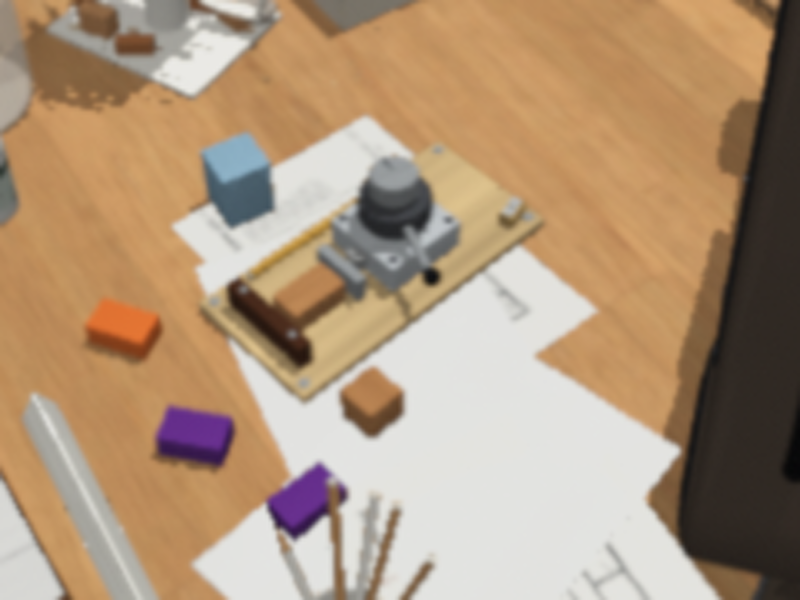

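View pics/c2.png

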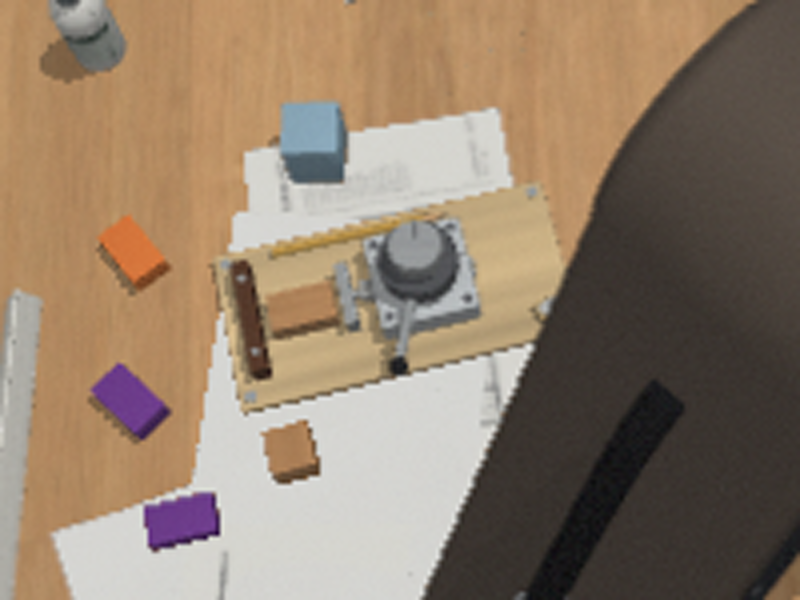

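Crop 1 (scene): the ball is at about (431,276) and the knob top at (393,170). Crop 2 (top): the ball is at (399,366), the knob top at (415,243), and the board corners at (218,260), (246,411) and (533,186). The brown sample lies between the dark fence and the grey stop.

```bash
python3 - <<'E'
from h import *
p=capture("scene");q=capture("top")
f=lambda x,y:(x/3.3333+180,y/3.3333+170)
g=lambda x,y:(x/4+170,y/4+160)
for n,a,b,z in(("ball",(431,276),(399,366),.061),("knobtop",(393,170),(415,241),.097),("c1",(204,310),(218,260),.012),("c2",(305,398),(246,411),.012),("c3",(438,147),(533,186),.012)):
    print(n,at(p,f(*a),z).round(4),at(q,g(*b),z).round(4),tri(p,f(*a),q,g(*b)))
E
```

```text
ball [0.4248 0.113  0.061 ] [0.423  0.1097 0.061 ] (array([0.42544176, 0.11082432, 0.05778819]), np.float64(0.0032278407266226037))
knobtop [0.5058 0.094  0.097 ] [0.5052 0.0909 0.097 ] (array([0.50766762, 0.09175577, 0.0933665 ]), np.float64(0.0022020969317752942))
c1 [0.5307 0.2575 0.012 ] [0.5369 0.2496 0.012 ] (array([ 0.54358026,  0.25265811, -0.00461882]), np.float64(1.6324413221798042e-05))
c2 [0.4135 0.2347 0.012 ] [0.4138 0.2291 0.012 ] (array([0.41750377, 0.23137228, 0.00365015]), np.float64(0.0028722015216126823))
c3 [0.5773 0.0028 0.012 ] [5.781e-01 5.000e-04 1.200e-02] (array([5.79997382e-01, 5.76133775e-04, 8.35611861e-03]), np.float64(0.0006620153721183731))
```

>>> jog_arm --moves '[[[-3.8, 4.8, 0], 0, 3], [[-3.8, 4.8, 0], 0, 3], [[-3.8, 4.8, 0], 0, 3], [[-3.8, 4.8, 0], 0, 3], [[-3.8, 4.8, 0], 0, 3], [[-3.8, 4.8, 0], 0, 3], [[-3.8, 4.8, 0], 0, 3], [[-3.8, 4.8, 0], 0, 3], [[-3.8, 4.8, 0], 0, 3], [[-3.8, 4.8, 0], 0, 3], [[-3.8, 4.8, 0], 0, 3], [[0, 0, 0], 0, 3]]'

```text
time_s: 2.4
tcp_pos: [0.4424, 0.041, 0.2267]
eef_rot: [180.0, 0.0, -155.5]
contact_force: [-0.6, -1.5, 0.3]
gripper_width: 0.0302
gripper_force: 0.0
```

>>> jog_arm --moves '[[[0, 0, 0], 10, 3], [[0, 0, 0], 10, 3], [[0, 0, 0], 10, 3], [[0, 0, 0], 7.5, 3], [[0, 3.2, 3], 0, 3], [[0, 3.2, 3], 0, 3], [[0, 0, 0], 0, 3]]'

```text
time_s: 3.28
tcp_pos: [0.4553, 0.0997, 0.1646]
eef_rot: [-179.8, -0.2, 166.8]
contact_force: [-0.2, -0.1, 0.6]
gripper_width: 0.0303
gripper_force: 0.0
```

```bash
python3 - <<'E'
from h import *
s=get_state();print(s["joints"].round(1),s["tcp_pos"],s["eef_rot"],s["contact_force"],s["moment"])
q=capture("scene");t=capture("top")
a=q["pixels"][190:290,225:365]
b=t["pixels"][180:280,210:350]
cv2.imwrite("pics/d.png",np.vstack([cv2.resize(x,None,fx=3,fy=3,interpolation=cv2.INTER_CUBIC) for x in(a,b)]))
for n,p in(("scene",q),("top",t)):
  for k in("handle_end","knob_grip"):
    for r in regions_of(p,k)[:1]:print(n,k,r["confidence"],r["pixel"],r["pixels"].sum())
  for X in((.4568,.1036,.061),(.4248,.1115,.061),(.5055,.0925,.097)):print(proj(p,X).round(1))
E
```

```text
[  36.6    3.8  -29.7   -0.   -56.6 -139.9] [0.45532557 0.09967013 0.16457637] [-1.79846932e+02 -1.58324412e-01  1.66755359e+02] [-0.16050743 -0.09876103  0.55227111] [-0.11885094 -0.01154485  0.03550472]
scene handle_end 0.66 [298.0, 239.0] 298
scene knob_grip 0.68 [299.0, 226.3] 179
[305.4 243.4]
[309.8 252.5]
[298.5 220.8]
top handle_end 0.46 [270.6, 235.2] 88
[271.3 240.3]
[269.1 251. ]
[273.2 220.2]
```

View pics/d.png

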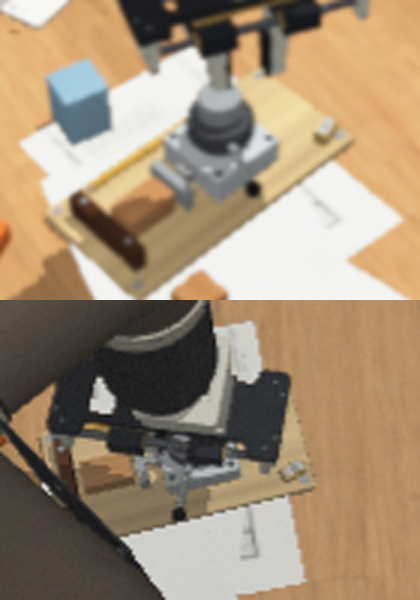

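The projected ball position, scene (309.8,252.5) and top (269.1,251), agrees with what the crops show: (309,253) and (270,252). Next I lower the open fingers to straddle the bar.

>>> jog_arm --moves '[[[0, 0.4, 3], 0, 3], [[0, 0, 3], 0, 3], [[0, 0, 3], 0, 3], [[0, 0, 2.2], 0, 3], [[0, 0, 0], 0, 2], [[0, 0, 0], 0, 2], [[0, 0, 0], 0, 2]]'

```text
time_s: 4.45
tcp_pos: [0.4578, 0.104, 0.0558]
eef_rot: [179.9, 0.1, 166.7]
contact_force: [-1.0, 0.2, 0.3]
gripper_width: 0.0198
gripper_force: 0.0
```

```bash
cat > st.py <<'E'
from h import *
import sys
n=int(sys.argv[1]) if len(sys.argv)>1 else 3
F=[];M=[]
for i in range(n):
    if i: capture("top")
    s=get_state();F.append(s["contact_force"]);M.append(s["moment"])
F=np.array(F);M=np.array(M);a=np.radians(s["eef_rot"][2])
print("t",s["time_s"],"pos",s["tcp_pos"].round(4),"yaw",s["eef_rot"][2].round(2),"j6",s["joints"][5].round(1),"w",s["gripper_width"].round(4),s["gripper_force"])
f=F.mean(0);print("F",f.round(2),"sd",F.std(0).round(2),"M",M.mean(0).round(3),"Msd",M.std(0).round(3))
print("tool x,y force",(f[:2]@[np.cos(a),np.sin(a)]).round(2),(f[:2]@[np.sin(a),-np.cos(a)]).round(2))
C=np.array([.5055,.0925]);r=s["tcp_pos"][:2]-C
print("r,ang",np.hypot(*r).round(4),np.degrees(np.arctan2(r[1],r[0])).round(1),"torque about axis (ccw+)",(r[0]*f[1]-r[1]*f[0]).round(3))
E
python3 st.py 4
```

```text
Traceback (most recent call last):
  File "st.py", line 9, in <module>
    print("t",s["time_s"],"pos",s["tcp_pos"].round(4),"yaw",s["eef_rot"][2].round(2),"j6",s["joints"][5].round(1),"w",s["gripper_width"].round(4),s["gripper_force"])
                                                                                                                      ^^^^^^^^^^^^^^^^^^^^^^^^
AttributeError: 'float' object has no attribute 'round'
```

>>> jog_arm --moves '[[[0, 0, 0.4], 0, 1.6], [[0, -0.44, 0], -5, 1.6], [[0, -0.44, 0], -5, 1.6], [[0, -0.44, 0], -5, 1.6], [[0, -0.44, 0], -5, 1.6], [[0, -0.44, 0], -5, 1.6], [[0, -0.44, 0], -5, 1.6], [[0, -0.44, 0], -5, 1.6], [[0, -0.44, 0], -5, 1.6], [[0, 0, 0], 0, 1.6]]'

```text
time_s: 5.85
tcp_pos: [0.4601, 0.0696, 0.0506]
eef_rot: [180.0, 0.0, -153.3]
contact_force: [0.1, 1.3, 0.6]
gripper_width: 0.0157
gripper_force: 0.6
```

```bash
sed -i 's/s\["gripper_width"\].round(4)/round(s["gripper_width"],4)/' st.py; python3 st.py 4
```

```text
t 6.0 pos [0.4595 0.0693 0.0505] yaw -153.37 j6 -96.3 w 0.0156 0.6464089080691338
F [0.77 1.7  0.23] sd [0.4  0.52 0.38] M [ 0.577 -0.138 -0.028] Msd [0.042 0.034 0.015]
tool x,y force -1.45 1.17
r,ang 0.0515 -153.2 torque about axis (ccw+) -0.06
```

>>> jog_arm --moves '[[[0, -0.44, 0], -5, 1.6], [[0, -0.44, 0], -5, 1.6], [[0, 0.4, 0], 0, 2.4], [[0, 0, -4], 0, 2.4], [[0, 0, -4], 0, 7], [[-2.5, 0, 0], 0, 7], [[-2.5, 0, 0], 0, 7], [[0, 0, 0], -10, 7], [[0, 0, 0], -10, 7], [[0, 0, 0], -10, 7], [[0, 0, 0], -10, 7], [[0, 0, 0], -10, 7]]'

```text
time_s: 7.5
tcp_pos: [0.5007, 0.0944, 0.1302]
eef_rot: [179.9, -0.1, -93.1]
contact_force: [-0.9, -0.4, -0.4]
gripper_width: 0.0695
gripper_force: 0.0
```

>>> jog_arm --moves '[[[0, 0, 0], -10, 7], [[0, 0, 0], -10, 7], [[0, 0, 0], -10, 7], [[0, 0, 0], -10, 7], [[0, 0, 0], -10, 7], [[0, 0, 0], 0, 7]]'

```text
time_s: 8.25
tcp_pos: [0.5009, 0.0945, 0.1303]
eef_rot: [179.9, 0.0, -43.5]
contact_force: [-0.8, 0.2, -0.8]
gripper_width: 0.07
gripper_force: 0.0
```

```bash
python3 st.py 4; python3 - <<'E'
from h import *
q=capture("scene");t=capture("top")
a=q["pixels"][190:290,225:365]
b=t["pixels"][180:280,210:350]
cv2.imwrite("pics/e.png",np.vstack([cv2.resize(x,None,fx=3,fy=3,interpolation=cv2.INTER_CUBIC) for x in(a,b)]))
E
```

```text
t 8.4 pos [0.5013 0.0946 0.1304] yaw -43.54 j6 13.7 w 0.0704 0.0
F [-0.38  0.14 -0.4 ] sd [0.5  0.27 0.63] M [-0.038  0.15  -0.016] Msd [0.015 0.023 0.019]
tool x,y force -0.37 0.16
r,ang 0.0047 153.7 torque about axis (ccw+) 0.0
```

View pics/e.png

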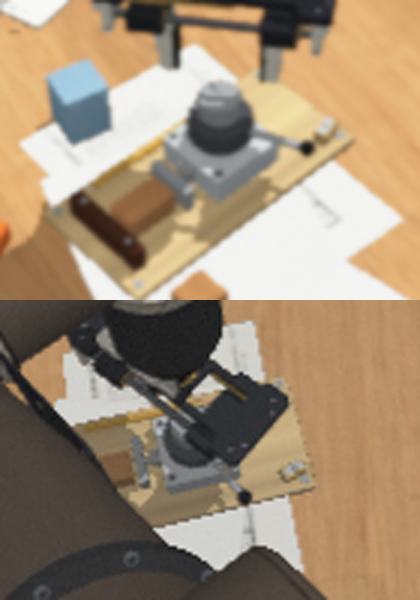

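The handle ball now appears at (307,148) in the scene crop, far round counterclockwise, so the ring has been turned by about 50°. The knob top is at (218,92). Next I grip the knob.

>>> jog_arm --moves '[[[0.45, -0.14, 2], 0, 7], [[0, 0, 2], 0, 7], [[0, 0, 1.3], 0, 7], [[0, 0, 0], 0, 7], [[0, 0, 0], 0, 4.4], [[0, 0, 0], 0, 4.4], [[0, 0, 0], 0, 4.4]]' --newtons 25

```text
time_s: 9.38
tcp_pos: [0.5061, 0.0928, 0.0781]
eef_rot: [-179.9, -0.0, -43.3]
contact_force: [-0.1, 0.2, 0.3]
gripper_width: 0.0463
gripper_force: 0.0
```

```bash
python3 st.py 4; python3 - <<'E'
from h import *
q=capture("scene");t=capture("top")
for p,uv in((q,(327.3,239.3)),(t,(291.7,245.7))):
    b=at(p,uv,.061)[:2]-[.5055,.0925];print(b,np.hypot(*b),np.degrees(np.arctan2(b[1],b[0]))%360)
E
```

```text
t 9.525 pos [0.506  0.0927 0.0778] yaw -43.28 j6 14.4 w 0.0441 0.0
F [-0.11  0.01 -0.  ] sd [0.17 0.22 0.28] M [0.007 0.158 0.02 ] Msd [0.018 0.013 0.032]
tool x,y force -0.09 0.07
r,ang 0.0005 19.8 torque about axis (ccw+) 0.0
[-0.06913297 -0.04412784] 0.08201606182086593 212.55024694333957
[-0.07048032 -0.04770322] 0.08510624669777196 214.09133637100211
```

>>> jog_arm --moves '[[[0, 0, 0], 0, 3.5], [[0, 0, 0], 0, 3.5], [[0, 0, 0], 0, 3.5], [[0, 0, 0], 0, 3.5]]' --newtons 25

```text
time_s: 10.12
tcp_pos: [0.5065, 0.0932, 0.0777]
eef_rot: [-179.9, -0.0, -43.3]
contact_force: [3.9, 5.1, -3.6]
gripper_width: 0.0395
gripper_force: 25.0
```

```bash
python3 st.py 6
```

```text
t 10.375 pos [0.5065 0.0932 0.0777] yaw -43.26 j6 14.5 w 0.0394 25.000076293945312
F [ 3.2   3.97 -3.36] sd [0.64 0.57 0.52] M [ 1.469 -0.879  0.051] Msd [0.019 0.03  0.037]
tool x,y force -0.4 -5.08
r,ang 0.0012 34.9 torque about axis (ccw+) 0.002
```

>>> jog_arm --moves '[[[0, -0.07, 0], 0, 3.5], [[0, 0, 0], 8, 3.5], [[0, 0, 0], 8, 3.5], [[0, 0, 0], 8, 3.5], [[0, 0, 0], 8, 3.5], [[0, 0, 0], 0, 3.5]]'

```text
time_s: 11.12
tcp_pos: [0.5057, 0.0928, 0.0776]
eef_rot: [179.9, -0.0, -75.2]
contact_force: [-2.5, 1.4, 2.7]
gripper_width: 0.0394
gripper_force: 25.0
```

```bash
python3 st.py 6
```

```text
t 11.375 pos [0.5057 0.0927 0.0776] yaw -75.19 j6 -17.5 w 0.0393 25.001699030399323
F [-2.71  1.38  3.97] sd [0.81 0.66 0.92] M [ 0.596  1.133 -0.047] Msd [0.069 0.285 0.033]
tool x,y force -2.03 2.27
r,ang 0.0003 44.4 torque about axis (ccw+) 0.001
```

```bash
python3 - <<'E'
from h import *
q=capture("scene");t=capture("top")
a=q["pixels"][210:290,230:330]
b=t["pixels"][200:260,215:300]
cv2.imwrite("pics/f.png",np.hstack([cv2.resize(x,(400,480) if 0 else None,fx=4,fy=4,interpolation=cv2.INTER_CUBIC)[:240*2][:240] if 0 else cv2.resize(x,(390,320),interpolation=cv2.INTER_CUBIC) for x in(a,b)]))
E
```

```text
(no output)
```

View pics/f.png

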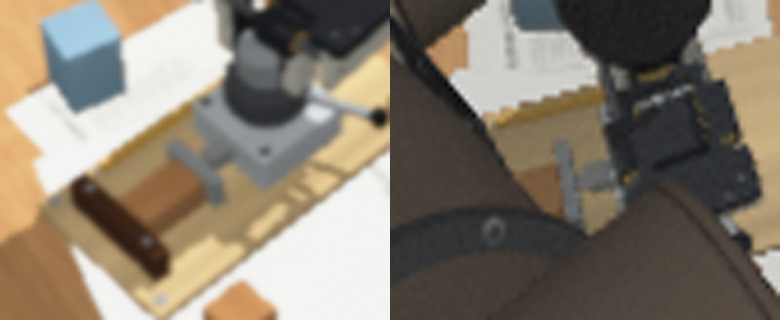

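The scene crop shows the stop plate at (195,170), much closer to the block's near end at (205,190), so the knob is turning with the gripper. I carry on in small steps and read the moment at each one.

>>> jog_arm --moves '[[[0, 0, 0], 8, 3.5], [[0, 0, 0], 0, 3.5]]'

```text
time_s: 11.72
tcp_pos: [0.5056, 0.0927, 0.0776]
eef_rot: [179.9, -0.0, -83.3]
contact_force: [-5.1, 1.5, 6.7]
gripper_width: 0.0392
gripper_force: 25.0
```

```bash
python3 st.py 6
```

```text
t 11.975 pos [0.5055 0.0927 0.0776] yaw -83.22 j6 -25.5 w 0.0394 25.0026735663414
F [-5.07  1.47  6.35] sd [0.38 0.09 0.48] M [ 0.544  1.872 -0.124] Msd [0.025 0.026 0.01 ]
tool x,y force -2.06 4.86
r,ang 0.0002 78.2 torque about axis (ccw+) 0.001
```

>>> jog_arm --moves '[[[0, 0, 0], 8, 3.5], [[0, 0, 0], 0, 3.5]]'

```text
time_s: 12.22
tcp_pos: [0.5053, 0.0927, 0.0776]
eef_rot: [179.9, -0.0, -91.3]
contact_force: [-5.7, 2.6, 7.5]
gripper_width: 0.0394
gripper_force: 25.0
```

```bash
python3 st.py 6
```

```text
t 12.475 pos [0.5053 0.0927 0.0775] yaw -91.22 j6 -33.5 w 0.0395 25.00352919101715
F [-5.79  1.79  7.2 ] sd [0.25 0.42 0.18] M [ 0.691  2.251 -0.095] Msd [0.03 0.03 0.03]
tool x,y force -1.67 5.82
r,ang 0.0003 132.3 torque about axis (ccw+) 0.001
```

>>> jog_arm --moves '[[[0, 0, 0], 6, 3.5], [[0, 0, 0], 0, 3.5]]'

```text
time_s: 12.72
tcp_pos: [0.5052, 0.0927, 0.0776]
eef_rot: [179.9, -0.1, -97.3]
contact_force: [-6.5, 1.7, 8.2]
gripper_width: 0.0394
gripper_force: 25.0
```

```bash
python3 st.py 6
```

```text
t 12.975 pos [0.5052 0.0927 0.0776] yaw -97.21 j6 -39.5 w 0.0392 25.00422030687332
F [-6.31  2.    8.21] sd [0.76 0.62 0.43] M [ 0.832  2.556 -0.017] Msd [0.037 0.032 0.029]
tool x,y force -1.19 6.51
r,ang 0.0004 147.2 torque about axis (ccw+) 0.001
```

>>> jog_arm --moves '[[[0.02, 0.08, -0.1], 0, 3.5], [[0, 0, 0], 6, 3.5], [[0, 0, 0], 0, 3.5]]'

```text
time_s: 13.35
tcp_pos: [0.5049, 0.0928, 0.0777]
eef_rot: [179.9, -0.0, -103.2]
contact_force: [0.4, 1.4, -7.4]
gripper_width: 0.0393
gripper_force: 25.0
```

```bash
python3 st.py 6
```

```text
t 13.6 pos [0.5049 0.0927 0.0778] yaw -103.22 j6 -45.5 w 0.0396 24.99425232410431
F [  0.54   1.27 -10.12] sd [0.48 0.3  2.09] M [ 0.524 -0.146  0.057] Msd [0.043 0.091 0.048]
tool x,y force -1.36 -0.24
r,ang 0.0007 157.8 torque about axis (ccw+) -0.001
```

>>> jog_arm --moves '[[[0, 0, 0], 6, 3.5], [[0, 0, 0], 0, 3.5]]'

```text
time_s: 13.85
tcp_pos: [0.5048, 0.0928, 0.0778]
eef_rot: [179.9, -0.1, -109.2]
contact_force: [0.3, 2.3, -13.6]
gripper_width: 0.0391
gripper_force: 25.0
```

```bash
python3 st.py 6;  python3 - <<'E'
from h import *
q=capture("scene")
a=q["pixels"][225:285,235:315]
cv2.imwrite("pics/g.png",cv2.resize(a,(800,600),interpolation=cv2.INTER_CUBIC))
E
```

```text
t 14.1 pos [0.5048 0.0928 0.0779] yaw -109.22 j6 -51.5 w 0.0393 24.991493225097656
F [  0.08   2.06 -16.53] sd [0.27 0.67 2.06] M [ 0.762 -0.035  0.128] Msd [0.033 0.036 0.041]
tool x,y force -1.97 0.61
r,ang 0.0008 158.0 torque about axis (ccw+) -0.002
```

View pics/g.png

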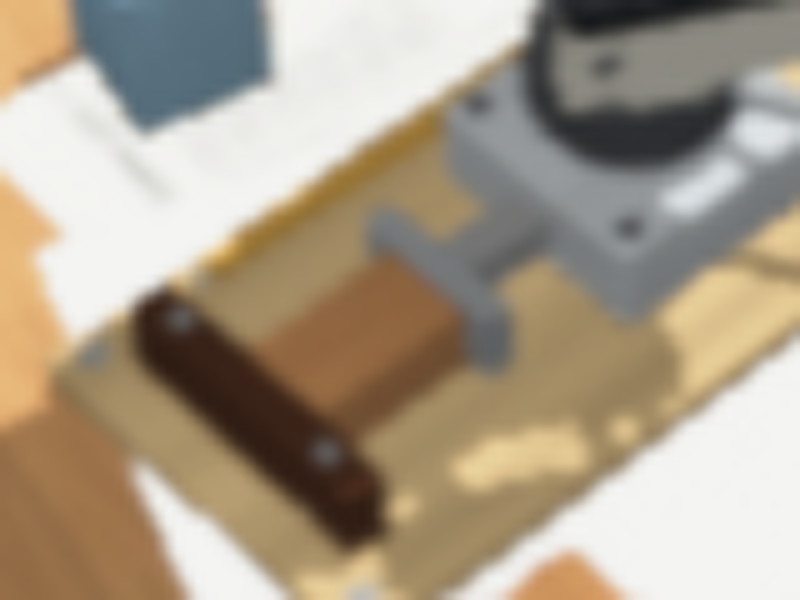

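The crop shows the stop plate (435,290) against the block's end. The block's far end is at the fence (290,350). The moment has risen by about 0.012 N m per degree since yaw -89, which matches the nip stiffness. I open the fingers to check the zero reading.

>>> jog_arm --moves '[[[0, 0, 0.07], 0, 3.5], [[0, 0, 0], 0, 3.5]]'

```text
time_s: 14.4
tcp_pos: [0.5048, 0.0928, 0.0778]
eef_rot: [179.9, -0.0, -109.3]
contact_force: [-5.2, 2.5, -12.6]
gripper_width: 0.0396
gripper_force: 25.0
```

```bash
python3 st.py 6
```

```text
t 14.65 pos [0.5049 0.0928 0.0778] yaw -109.27 j6 -51.6 w 0.0397 24.995953738689423
F [ -4.92   2.52 -12.18] sd [0.42 0.29 0.39] M [0.896 1.795 0.243] Msd [0.028 0.093 0.058]
tool x,y force -0.76 5.48
r,ang 0.0007 154.5 torque about axis (ccw+) -0.0
```

>>> jog_arm --moves '[[[0, 0, 0], 0, 5], [[0, 0, 0], 0, 5], [[0, 0, 0], 0, 5], [[0, 0, 0], 0, 5]]'

```text
time_s: 15.15
tcp_pos: [0.5062, 0.0932, 0.0785]
eef_rot: [-179.9, 0.1, -109.3]
contact_force: [-0.2, -0.7, -1.0]
gripper_width: 0.0497
gripper_force: 0.0
```

```bash
python3 st.py 6
```

```text
t 15.4 pos [0.5056 0.093  0.0779] yaw -109.27 j6 -51.6 w 0.0499 0.0
F [-0.09 -0.13 -0.39] sd [0.45 0.42 0.39] M [ 0.014  0.065 -0.005] Msd [0.029 0.026 0.02 ]
tool x,y force 0.15 0.04
r,ang 0.0005 80.1 torque about axis (ccw+) 0.0
```

>>> jog_arm --moves '[[[0, 0.07, 0], 0, 4.4], [[0, 0, 0], 0, 3.5], [[0, 0, 0], 0, 3.5], [[0, 0, 0], 0, 3.5], [[0, 0, 0], 0, 3.5]]'

```text
time_s: 16.02
tcp_pos: [0.5049, 0.0932, 0.0778]
eef_rot: [180.0, -0.0, -109.3]
contact_force: [0.6, -0.4, -0.6]
gripper_width: 0.0395
gripper_force: 25.0
```

```bash
python3 st.py 6
```

```text
t 16.275 pos [0.5049 0.0933 0.0778] yaw -109.28 j6 -51.7 w 0.0393 24.999771416187286
F [ 0.88 -0.66 -1.14] sd [0.17 0.48 0.53] M [-0.158 -0.2    0.023] Msd [0.018 0.038 0.044]
tool x,y force 0.33 -1.05
r,ang 0.001 129.5 torque about axis (ccw+) -0.0
```

>>> jog_arm --moves '[[[0, 0, 0], 3, 3.5], [[0, 0, 0], 0, 3.5]]'

```text
time_s: 16.52
tcp_pos: [0.5048, 0.0933, 0.0778]
eef_rot: [180.0, -0.0, -112.3]
contact_force: [0.3, -0.6, -2.3]
gripper_width: 0.0393
gripper_force: 25.0
```

```bash
python3 st.py 6
```

```text
t 16.775 pos [0.5048 0.0932 0.0778] yaw -112.24 j6 -54.6 w 0.0395 24.999924302101135
F [ 0.28 -0.43 -1.23] sd [0.19 0.55 0.6 ] M [-0.093 -0.104  0.049] Msd [0.044 0.037 0.032]
tool x,y force 0.29 -0.42
r,ang 0.001 135.4 torque about axis (ccw+) 0.0
```

>>> jog_arm --moves '[[[0, 0, 0], 3, 3.5], [[0, 0, 0], 0, 3.5]]'

```text
time_s: 17.02
tcp_pos: [0.5048, 0.0933, 0.0778]
eef_rot: [180.0, -0.0, -115.2]
contact_force: [-1.2, -0.9, -1.7]
gripper_width: 0.0398
gripper_force: 25.0
```

```bash
python3 st.py 6
```

```text
t 17.275 pos [0.5048 0.0933 0.0779] yaw -115.24 j6 -57.6 w 0.0396 24.999780356884003
F [-0.35 -0.03 -0.85] sd [0.5  0.54 0.72] M [0.121 0.159 0.101] Msd [0.028 0.064 0.022]
tool x,y force 0.18 0.31
r,ang 0.0011 133.0 torque about axis (ccw+) 0.0
```

>>> jog_arm --moves '[[[0, 0, 0], 1.5, 3.5], [[0, 0, 0], 1.5, 3.5]]'

```text
time_s: 17.52
tcp_pos: [0.5047, 0.0933, 0.0778]
eef_rot: [180.0, -0.0, -118.4]
contact_force: [-1.2, 1.7, -0.8]
gripper_width: 0.0393
gripper_force: 25.0
```

```bash
python3 st.py 1|head -2;python3 st.py 6|head -2
```

```text
t 17.525 pos [0.5047 0.0933 0.0778] yaw -118.37 j6 -60.8 w 0.0393 24.999557733535767
F [-1.17  1.65 -0.8 ] sd [0. 0. 0.] M [0.426 0.547 0.27 ] Msd [0. 0. 0.]
t 17.775 pos [0.5047 0.0933 0.0778] yaw -118.28 j6 -60.7 w 0.0395 25.000045895576477
F [-1.38  1.09 -0.46] sd [0.31 0.37 0.33] M [0.407 0.566 0.177] Msd [0.052 0.067 0.06 ]
```

>>> jog_arm --moves '[[[0, 0, 0], -1.5, 3.5], [[0, 0, 0], -1.5, 3.5]]'

```text
time_s: 18.02
tcp_pos: [0.5048, 0.0933, 0.0778]
eef_rot: [180.0, 0.0, -115.2]
contact_force: [-1.3, 1.6, -1.1]
gripper_width: 0.0394
gripper_force: 25.0
```

```bash
python3 st.py 1|head -2;python3 st.py 6|head -2
```

```text
t 18.025 pos [0.5048 0.0933 0.0778] yaw -115.17 j6 -57.6 w 0.0394 25.00013619661331
F [-1.33  1.59 -1.09] sd [0. 0. 0.] M [0.454 0.645 0.098] Msd [0. 0. 0.]
t 18.275 pos [0.5048 0.0932 0.0778] yaw -115.27 j6 -57.7 w 0.0391 24.999952912330627
F [-1.45  1.45 -0.79] sd [0.51 0.45 0.3 ] M [0.476 0.702 0.242] Msd [0.039 0.029 0.075]
```

>>> jog_arm --moves '[[[0, 0, 0], -1.5, 3.5], [[0, 0, 0], -1.5, 3.5]]'

```text
time_s: 18.52
tcp_pos: [0.5048, 0.0932, 0.0778]
eef_rot: [180.0, -0.0, -112.2]
contact_force: [-1.3, 0.1, -1.0]
gripper_width: 0.0397
gripper_force: 25.0
```

```bash
python3 st.py 1|head -2;python3 st.py 6|head -2
```

```text
t 18.525 pos [0.5048 0.0932 0.0778] yaw -112.18 j6 -54.6 w 0.0397 25.00000923871994
F [-1.33  0.1  -1.03] sd [0. 0. 0.] M [ 0.396  0.603 -0.019] Msd [0. 0. 0.]
t 18.775 pos [0.5048 0.0932 0.0778] yaw -112.27 j6 -54.7 w 0.0395 24.999464750289917
F [-1.32  1.06 -0.88] sd [0.21 0.5  0.61] M [0.383 0.616 0.171] Msd [0.036 0.032 0.098]
```

>>> jog_arm --moves '[[[0, 0, 0], 2, 3.5], [[0, 0, 0], 2, 3.5], [[0, 0, 0], 0, 6], [[0, 0, 0], 0, 6], [[0, 0, 0], 0, 6], [[0, 0, -2.6], 0, 6], [[0, 0, -2.6], 0, 6], [[0, 0, 0], 10, 2.6], [[0, 0, 0], 10, 2.6], [[0, 0, 0], 10.5, 2.6], [[2.5, 0, 0], 0, 2.6], [[2.5, 0, 0], 0, 2.6]]'

```text
time_s: 20.27
tcp_pos: [0.4626, 0.0655, 0.1297]
eef_rot: [-180.0, -0.0, -146.8]
contact_force: [-0.1, -0.1, 0.2]
gripper_width: 0.0262
gripper_force: 0.0
```

>>> jog_arm --moves '[[[0, 0, 0], 0, 2.6], [[0, 0, 0], 0, 2.6]]'

```text
time_s: 20.52
tcp_pos: [0.4636, 0.0661, 0.1302]
eef_rot: [-180.0, 0.1, -146.8]
contact_force: [-0.3, -0.5, 0.1]
gripper_width: 0.0261
gripper_force: 0.0
```

```bash
python3 st.py 4; python3 - <<'E'
from h import *
q=capture("scene")
a=q["pixels"][200:275,235:335]
cv2.imwrite("pics/i.png",cv2.resize(a,(800,600),interpolation=cv2.INTER_CUBIC))
for an in(206,210,213,217):
    c,s=np.cos(np.radians(an)),np.sin(np.radians(an));print(an,((proj(q,[.505+.082*c,.093+.082*s,.061])-[235,200])*8).round())
E
```

```text
t 20.675 pos [0.4636 0.0662 0.1299] yaw -146.76 j6 -89.1 w 0.026 0.0
F [ 0.16 -0.02 -0.06] sd [0.42 0.59 0.72] M [ 0.02  -0.007  0.001] Msd [0.025 0.033 0.027]
tool x,y force -0.12 -0.11
r,ang 0.0495 -147.9 torque about axis (ccw+) 0.005
206 [726. 335.]
210 [734. 324.]
213 [739. 315.]
217 [745. 302.]
```

View pics/i.png

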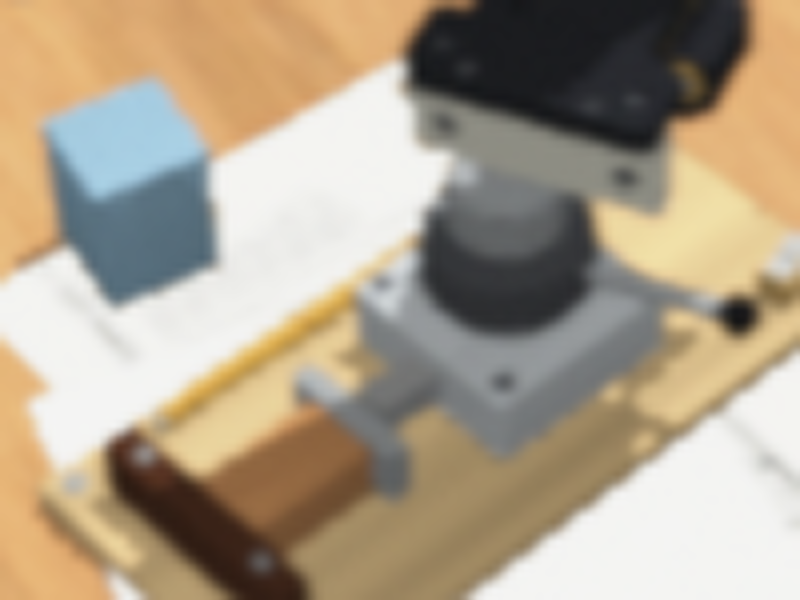

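The ball is at (738,315), which matches a handle angle of 213°. The stop is against the block and the block is at the fence. I lower onto the bar and start turning it clockwise.

>>> jog_arm --moves '[[[0, 0, 3], 0, 2.6], [[0, 0, 3], 0, 2.6], [[0, 0, 1.9], 0, 2.6], [[0, 0, 0], 0, 1.6], [[0, 0, 0], 0, 1.6], [[0, 0.44, 0], 5, 1.6], [[0, 0.44, 0], 5, 1.6], [[0, 0.44, 0], 5, 1.6], [[0, 0.44, 0], 5, 1.6]]'

```text
time_s: 21.85
tcp_pos: [0.4565, 0.0821, 0.0521]
eef_rot: [180.0, 0.1, -166.9]
contact_force: [2.7, -1.5, -1.3]
gripper_width: 0.0162
gripper_force: 1.4
```

```bash
python3 st.py 1;python3 st.py 3
```

```text
t 21.85 pos [0.4565 0.0821 0.0521] yaw -166.92 j6 -111.6 w 0.0162 1.433287337422371
F [ 2.74 -1.53 -1.29] sd [0. 0. 0.] M [-0.793 -0.926  0.032] Msd [0. 0. 0.]
tool x,y force -2.32 -2.11
r,ang 0.0501 -168.0 torque about axis (ccw+) 0.104
t 21.95 pos [0.4562 0.0823 0.052 ] yaw -166.81 j6 -111.5 w 0.0158 0.0009370793122798204
F [ 1.28 -0.84 -0.78] sd [1.03 0.5  0.41] M [-0.28  -0.338  0.046] Msd [0.363 0.416 0.01 ]
tool x,y force -1.05 -1.11
r,ang 0.0504 -168.3 torque about axis (ccw+) 0.055
```

>>> jog_arm --moves '[[[0, 0.44, 0], 5, 1.6], [[0, 0.44, 0], 5, 1.6]]'

```text
time_s: 22.2
tcp_pos: [0.4547, 0.0905, 0.0519]
eef_rot: [180.0, 0.1, -176.8]
contact_force: [2.9, -1.9, 0.6]
gripper_width: 0.0159
gripper_force: 1.4
```

```bash
python3 st.py 1;python3 st.py 3
```

```text
t 22.2 pos [0.4547 0.0905 0.0519] yaw -176.78 j6 -122.5 w 0.0159 1.420811489224434
F [ 2.93 -1.86  0.56] sd [0. 0. 0.] M [-0.935 -0.963 -0.02 ] Msd [0. 0. 0.]
tool x,y force -2.82 -2.02
r,ang 0.0508 -177.7 torque about axis (ccw+) 0.1
t 22.3 pos [0.4544 0.0907 0.0516] yaw -176.71 j6 -122.5 w 0.0157 0.0005766751019109506
F [ 1.11 -0.3   0.13] sd [1.37 1.1  0.52] M [-0.351 -0.386 -0.024] Msd [0.413 0.411 0.011]
tool x,y force -1.09 -0.37
r,ang 0.0512 -178.0 torque about axis (ccw+) 0.018
```

>>> jog_arm --moves '[[[0, 0.22, 0], 2.5, 1.6], [[0, 0.22, 0], 2.5, 1.6], [[0, 0.22, 0], 2.5, 1.6], [[0, 0.22, 0], 2.5, 1.6]]'

```text
time_s: 22.8
tcp_pos: [0.4543, 0.0989, 0.0514]
eef_rot: [180.0, 0.0, 173.4]
contact_force: [1.4, -2.2, 0.9]
gripper_width: 0.0158
gripper_force: 1.3
```

```bash
python3 st.py 1
```

```text
t 22.8 pos [0.4543 0.0989 0.0514] yaw 173.38 j6 -133.3 w 0.0158 1.3403772935271263
F [ 1.44 -2.15  0.94] sd [0. 0. 0.] M [-1.036 -0.57   0.056] Msd [0. 0. 0.]
tool x,y force -1.68 -1.97
r,ang 0.0516 172.9 torque about axis (ccw+) 0.101
```

>>> jog_arm --moves '[[[0, 0.22, 0], 2.5, 1.6], [[0, 0.22, 0], 2.5, 1.6]]'

```text
time_s: 23.05
tcp_pos: [0.4548, 0.1032, 0.0514]
eef_rot: [180.0, 0.0, 168.4]
contact_force: [1.6, -2.8, 2.0]
gripper_width: 0.0163
gripper_force: 1.3
```

```bash
python3 st.py 1
```

```text
t 23.05 pos [0.4548 0.1032 0.0514] yaw 168.37 j6 -138.7 w 0.0163 1.3361695781350136
F [ 1.61 -2.82  2.04] sd [0. 0. 0.] M [-1.106 -0.585  0.065] Msd [0. 0. 0.]
tool x,y force -2.15 -2.44
r,ang 0.0518 168.1 torque about axis (ccw+) 0.126
```

>>> jog_arm --moves '[[[0, 0.22, 0], 2.5, 1.6], [[0, 0.22, 0], 2.5, 1.6]]'

```text
time_s: 23.3
tcp_pos: [0.4557, 0.1074, 0.0514]
eef_rot: [180.0, 0.0, 163.4]
contact_force: [0.7, -2.9, 1.9]
gripper_width: 0.0162
gripper_force: 1.3
```

```bash
python3 st.py 1
```

```text
t 23.3 pos [0.4557 0.1074 0.0514] yaw 163.37 j6 -144.1 w 0.0162 1.3425621762871742
F [ 0.67 -2.91  1.89] sd [0. 0. 0.] M [-1.165 -0.455  0.003] Msd [0. 0. 0.]
tool x,y force -1.48 -2.59
r,ang 0.052 163.3 torque about axis (ccw+) 0.135
```

>>> jog_arm --moves '[[[-0.05, 0.22, 0], 2, 1.6], [[-0.05, 0.22, 0], 2, 1.6]]'

```text
time_s: 23.55
tcp_pos: [0.4572, 0.1111, 0.0509]
eef_rot: [-179.9, -0.0, 159.2]
contact_force: [-1.6, -2.4, 1.5]
gripper_width: 0.016
gripper_force: 1.8
```

```bash
python3 st.py 1;python3 st.py 4
```

```text
t 23.55 pos [0.4572 0.1111 0.0509] yaw 159.19 j6 -148.5 w 0.016 1.7591748386621475
F [-1.62 -2.44  1.48] sd [0. 0. 0.] M [-1.224  0.782  0.053] Msd [0. 0. 0.]
tool x,y force 0.65 -2.85
r,ang 0.0518 158.9 torque about axis (ccw+) 0.148
t 23.7 pos [0.4574 0.1114 0.0507] yaw 159.26 j6 -148.4 w 0.0163 1.407913975417614
F [-1.84 -2.34  1.93] sd [0.34 0.42 0.37] M [-1.021  0.678  0.009] Msd [0.118 0.082 0.03 ]
tool x,y force 0.89 -2.84
r,ang 0.0517 158.6 torque about axis (ccw+) 0.147
```

>>> jog_arm --moves '[[[-0.03, 0.22, 0], 2, 1.6], [[-0.03, 0.22, 0], 2, 1.6]]'

```text
time_s: 23.95
tcp_pos: [0.4592, 0.1151, 0.0505]
eef_rot: [-179.9, -0.1, 155.1]
contact_force: [-4.7, -3.4, 1.9]
gripper_width: 0.0159
gripper_force: 2.3
```

```bash
python3 st.py 1;python3 st.py 4
```

```text
t 23.95 pos [0.4592 0.1151 0.0505] yaw 155.08 j6 -152.9 w 0.0159 2.2668389976024628
F [-4.74 -3.36  1.92] sd [0. 0. 0.] M [-1.323  1.458  0.026] Msd [0. 0. 0.]
tool x,y force 2.89 -5.05
r,ang 0.0515 154.0 torque about axis (ccw+) 0.263
t 24.1 pos [0.4594 0.1153 0.0505] yaw 155.19 j6 -152.7 w 0.0158 1.8032853305339813
F [-3.95 -2.83  0.88] sd [0.5  0.34 0.6 ] M [-1.055  1.419  0.005] Msd [0.157 0.066 0.014]
tool x,y force 2.4 -4.23
r,ang 0.0514 153.6 torque about axis (ccw+) 0.221
```

>>> jog_arm --moves '[[[-0.03, 0.22, 0], 2, 1.6], [[-0.03, 0.22, 0], 2, 1.6]]'

```text
time_s: 24.35
tcp_pos: [0.4612, 0.1185, 0.0504]
eef_rot: [-179.9, -0.1, 151.1]
contact_force: [-6.5, -3.9, 1.0]
gripper_width: 0.016
gripper_force: 2.7
```

```bash
python3 st.py 1;python3 st.py 4
```

```text
t 24.35 pos [0.4612 0.1185 0.0504] yaw 151.13 j6 -157.0 w 0.016 2.749355435371399
F [-6.52 -3.9   1.01] sd [0. 0. 0.] M [-1.272  2.173  0.003] Msd [0. 0. 0.]
tool x,y force 3.83 -6.56
r,ang 0.0513 149.6 torque about axis (ccw+) 0.342
t 24.5 pos [0.4615 0.1187 0.0504] yaw 151.19 j6 -156.9 w 0.0161 2.189313769340515
F [-5.33 -2.89  1.27] sd [0.72 0.64 0.34] M [-1.078e+00  1.970e+00  1.000e-03] Msd [0.123 0.14  0.027]
tool x,y force 3.28 -5.1
r,ang 0.0513 149.2 torque about axis (ccw+) 0.267
```

>>> jog_arm --moves '[[[-0.03, 0.22, 0], 2, 1.6], [[-0.03, 0.22, 0], 2, 1.6]]'

```text
time_s: 24.75
tcp_pos: [0.4635, 0.1218, 0.0502]
eef_rot: [-179.8, -0.1, 147.1]
contact_force: [-8.2, -2.5, 3.1]
gripper_width: 0.0162
gripper_force: 3.2
```

```bash
python3 st.py 1;python3 st.py 4
```

```text
t 24.75 pos [0.4635 0.1218 0.0502] yaw 147.12 j6 -161.1 w 0.0162 3.246951922774315
F [-8.23 -2.53  3.08] sd [0. 0. 0.] M [-1.242  2.813 -0.014] Msd [0. 0. 0.]
tool x,y force 5.54 -6.59
r,ang 0.0512 145.1 torque about axis (ccw+) 0.347
t 24.9 pos [0.4637 0.122  0.0502] yaw 147.18 j6 -161.1 w 0.016 2.691047787666321
F [-7.13 -2.63  2.42] sd [0.7  0.25 0.41] M [-1.113  2.481  0.009] Msd [0.107 0.202 0.025]
tool x,y force 4.56 -6.08
r,ang 0.0511 144.8 torque about axis (ccw+) 0.32
```

>>> jog_arm --moves '[[[0.04, 0.15, 0], 1.5, 1.6], [[0.03, 0.15, 0], 1.5, 1.6]]'

```text
time_s: 25.15
tcp_pos: [0.4651, 0.1246, 0.0503]
eef_rot: [-179.9, -0.0, 144.2]
contact_force: [-2.9, -6.5, 0.0]
gripper_width: 0.0161
gripper_force: 3.4
```

```bash
python3 st.py 1;python3 st.py 4
```

```text
t 25.15 pos [0.4651 0.1246 0.0503] yaw 144.16 j6 -164.3 w 0.0161 3.424917832016945
F [-2.91 -6.48  0.02] sd [0. 0. 0.] M [-2.309  1.039  0.036] Msd [0. 0. 0.]
tool x,y force -1.44 -6.96
r,ang 0.0516 141.6 torque about axis (ccw+) 0.355
t 25.3 pos [0.4652 0.1247 0.0503] yaw 144.2 j6 -164.3 w 0.0161 2.9809167981147766
F [-3.5  -5.07  0.09] sd [0.51 0.89 0.47] M [-2.012  1.201  0.023] Msd [0.178 0.099 0.02 ]
tool x,y force -0.13 -6.16
r,ang 0.0516 141.3 torque about axis (ccw+) 0.317
```

>>> jog_arm --moves '[[[0, -0.2, 0], 0, 1.8], [[0, -0.2, 0], 0, 2.2], [[0, 0, 0], 0, 2.2], [[0, 0, -4], 0, 2.2], [[0, 0, -5], 0, 2.2], [[0, 0, -5], 0, 2.2], [[0, 0, 0], 0, 2.2]]'

```text
time_s: 26.18
tcp_pos: [0.4664, 0.1239, 0.1953]
eef_rot: [179.5, 0.2, 144.3]
contact_force: [-0.2, 0.4, -0.8]
gripper_width: 0.0219
gripper_force: 0.0
```

```bash
python3 st.py 2; python3 - <<'E'
from h import *
q=capture("scene")
a=q["pixels"][205:280,235:335]
cv2.imwrite("pics/j.png",cv2.resize(a,(800,600),interpolation=cv2.INTER_CUBIC))
for an in(140,144,148,152):
    c,s=np.cos(np.radians(an)),np.sin(np.radians(an));print(an,((proj(q,[.505+.082*c,.093+.082*s,.061])-[235,205])*8).round())
E
```

```text
t 26.225 pos [0.465  0.1233 0.193 ] yaw 144.23 j6 -164.1 w 0.022 0.0
F [-0.29  0.35 -0.62] sd [0.1  0.09 0.18] M [-0.07   0.011  0.007] Msd [0.001 0.004 0.054]
tool x,y force 0.44 0.11
r,ang 0.0509 142.8 torque about axis (ccw+) -0.005
140 [478. 392.]
144 [496. 393.]
148 [514. 393.]
152 [532. 392.]
```

View pics/j.png

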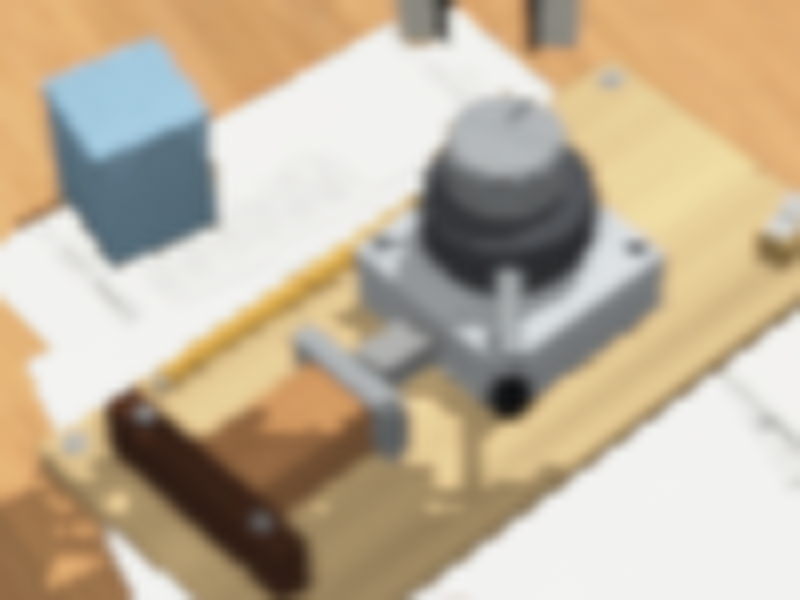

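The ball is at (510,394), a handle angle of about 147°, so the ring held where I left it. The stop (350,390) is still against the block, the block is at the fence, and the robot is clear. I hand in.

```bash
python3 -c "
from h import *
print(close_job())"
```

```text
the job is handed in; nothing more can be done
None
```

I handed the job in at about 26 s; no verdict came back. By my estimates the ring was loosened about 46°, the stop was set on the block with 6–9 N, the ring was retightened to about 0.4 N m, and the last picture shows the robot clear.

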